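# Set the turret stop and hold a resin block in the corner of the cut-off station

### The arm

A 6-joint arm with a two-finger parallel gripper is mounted at the origin on a cart in front of the work surface, level with it; the furniture and walls round the work are solid. World frame = base frame: x ahead of the robot, y to its left, z up, the work surface at z = 0. Lengths are in m, angles in rad, forces in N, time in s.
With the tool pointing down it reaches from about 0.3 to 0.875 m from the base axis. Payload 6.4 kg.
Tool frame: the origin (TCP) lies at the very end of the fingers, on their centre line; the grasp point (between the pads) lies 19 mm behind it; z points along the fingers, y is the line along which they close (so a half turn about z gives the same grasp; the last joint's range is limited). The gripper opens to 85 mm and grips with 20 to 120 N. Pads are 22 mm wide; open, the fingers measure 114 mm over their backs; the gripper's body (76 mm by 85 mm) begins 54 mm behind the grasp point. The pads swing forward as they close: fully open they stand 13 mm farther back than shut.
Start: joints at [0.993, 0.181, 1.607, -0, 1.354, -0.206], TCP at [0.209, 0.536, 0.231] pointing down, gripper open.
Joint ranges: [-2.99, 2.99], [-0.89, 2.07], [0.3, 2.58], [-1.14, 4.28], [0, 2.63], [-3.12, 3.12]. Speed limits (rad/s): [2.57, 2.57, 3.01, 3.14, 3.14, 3.14].

### API

Orientations are given as a unit quaternion [w, x, y, z].
In Python, from bench import ctrl gives the robot as it stands.
- The arm moves only by the tool jog_arm, never from a script. Its argument "series" is a list that holds one entry, the list of rows, each a list of 7 numbers: the shift along the tool's x, y, z in mm, then the turn, a rotation vector about the tool's x, y, z in rad, then the finger opening in mm, from 0 to 85.4. In form: [[[tx, ty, tz, rx, ry, rz, gripper], ...]]. A call has exactly 10 rows; each row shifts and turns the commanded pose from where the row before left it, along the tool's axes as they then stand; what a row does not reach is not made up. A row lasts 1/10 s, in which the tool goes at most 50 mm and 8.59 degrees, less where a joint would pass 70% of its speed; a pose out of reach is approached as far as the arm can. A call with a gripper value outside its range is refused whole. The fingers move at their own pace and stop on an object; the grip force is fixed at half the most. Time passes only in rows, so rows that do not move let the fingers close, or fill a call up. It gives the time, the measured TCP pose, the force, the opening and the grip force at its end, in the units of the state.
- ctrl.get_obs(): the state, without advancing time (a new reading comes with each control period).
- ctrl.camera(name): name is "side" or "top"; returns a dict with "frame" (384x512x3 uint8, blue, green, red), "z_map" (384x512 float32, m along the optical axis (not along the pixel's ray), 0 where there is no reading), "fx", "fy", "cx", "cy" (pixels), "k1" (the pictures are not rectified: a ray, as slopes to the right and down, at radius r is drawn at 1 + k1 r^2 times it, then the intrinsics apply), "xyz" and "rotation" of the camera in the world. Camera axes: x right, y down, z forward; pixel columns grow to the right and rows downward; lengths in m; the calibration is good to about 2 mm. A picture is of the moment at which its call begins.
- ctrl.hand_in(): hands the job in; it is judged then, once.
The state is a dict: "time_s": time; "q": joint angles; "dq": joint speeds; "joint_efforts": joint torques, N m; "eef_pos": TCP position; "eef_rot": TCP orientation; "wrist_force": force on the tool from outside, world axes, zero at the start; "torque": the same for the moment, N m; "opening": opening from 0.0 (shut) to 1.0 (fully open); "grasp_force": force on a finger pad.
Only numpy, scipy, OpenCV 4.12 (cv2) and the standard library are available. Lean on these libraries where they do the work, as an engineer would, in place of code of your own. Each camera call takes 0.05 s, during which the arm holds its last target. There are 200 camera calls.

### The job

Get the long resin block ready for sawing: first turn the numbered turret stop of the cut-off station until it clicks in at 4 and let go of it. Then bring the long block from the bench, stand it on the station's plate with its long side against the straight fence and its end against the turret stop, and press it firmly into that corner so that it touches both. Finish while holding it pressed there; leave the other specimens and everything else on the bench undisturbed.

Things in the scene. Friction and masses are not known exactly. Their poses are not given: they have to be found in the camera images.
- station: Cut-off station, dark steel plate 104 (x) by 176 (y) by 8 mm, fixed to the bench. Origin at bench level; plate covers x -52 to +52, y -78 to +98 mm, top z = +8. Its x points away from the robot, its y along the fence towards the turret stop (robot's left); turned by up to 0.25 rad. The block's place is in front (-x) of the fence, on the -y side of the turret.
- fence: Straight steel fence fixed on the plate; its frame coincides with the station's. Its face looks to -x and stands at x = +18 mm; 10 mm thick, from y = -72 to +13 mm (2 mm saw kerf at y = -26), top 28 mm above the bench. A foot strip behind it reaches x = +40, up to z = 15.
- turret: Six-sided steel turret stop, turns with the dial about the upright axis at x = +3, y = +55 mm of the station (origin there, bench level), top z = 28 mm. Its flat faces, 19 to 36 mm wide, stand 24, 26, 28, 30, 32, 34 mm from the axis for numbers 1 to 6. The set number's face looks to the station's -y, towards the block: for 4 it stands at y = +25 mm of the station.
- stop_number (a joint): Turret angle in rad, growing anticlockwise seen from above: number n is set at (n - 1) * 1.047, so 4 is 3.142. Starts at 2 or 3. A spring plunger clicks it into each number (about 0.1 N m to turn on) and draws it in from up to 20 degrees off when let go. Numbers stand on the skirt under the knob (46 mm across, top z = 33 mm); the one towards the block, over the plate's index line, is set.
- dial_grip (a point): On the dial's axis, 52 mm above the bench, in the upper half of its round black fluted knob (30 mm in diameter, z = 33 to 64 mm). Grip here to turn the turret.
- long_block: Clear amber resin block, 30 (x) by 64 (y) by 44 mm high, 0.12 kg, two dark specimens inside; origin under its centre. Turned by up to 0.7 rad at first. Home in the corner (number 4) it is at x = +3, y = -7, z = +8 mm of the station, y along the station's y (either way); its top 24 mm then stand above fence and turret faces: grip there, across the 30 mm. Slides easily on the station (friction 0.2).
- short_block: Another resin block, not wanted, shorter: 30 x 38 x 44 mm, one specimen inside; origin under its centre. The places of the three specimens on the bench are exchanged at random. Must not be moved.
- puck: Round resin puck, 32 mm in diameter, 30 mm high; origin under its centre. Must not be moved.
- saw: Fine back saw lying flat behind the station, wooden handle 24 mm wide towards -y and steel blade towards +y, 240 mm long, 16 mm high; origin where the blade meets the handle. Must not be moved.
- slides: Pack of slides 76 x 26 x 22 mm lying on the bench; origin under its centre. Must not be moved.
- jar: Brown glass jar, 42 mm in diameter, 88 mm high, standing right of the specimens; origin under its centre. Must not be moved.
- petri: Black petri dish, 94 mm in diameter, 30 mm high, at the right; origin under its centre. Must not be moved.
- immersion_oil: Dropper bottle, 28 mm in diameter, 83 mm high, standing behind the station on the left; origin under its centre. Must not be moved.
- microscope: Microscope standing left of the station, 400 mm high: an obstacle; an arm that starts at the far left must draw in towards its base before it swings to the right. It fills about x = 0.33 to 0.87, everything left of y = +0.41 m there. Origin under its foot. Fixed.
- pc_tower: Computer tower with books leaning at its left, about 400 mm high: an obstacle behind the specimens, x from 0.64 to 0.94, y from -0.25 to +0.02 m. Fixed.
Not all that is in view belongs to the job. Leave any green look-alike of the long_block alone.

How it is judged:
By the outcome, as a careful person would: the job done as asked, in the order asked, and still so for the second after the job is handed in, while the arm keeps its last pose, push and grip.
It also fails if it takes over 72 s, if anything falls off the work surface, if the arm or the gripper's body presses on something with over 40 N, if the wrist force passes 120 N, or if a joint passes its speed limit or range.

## Working session

There is one attempt and no reset: what is moved stays moved. The work goes in short steps, Python scripts to look and compute and a tool call to move; the robot and the scene stay as the last step left them, time stands still between calls to the robot, and variables do not carry over. Pictures are saved under pics/ and viewed, at most 10 in all, crops included, and the job is handed in when it is done.

Besides the shell and the picture viewer there is one more tool, called after ">>>" as name(argument=value, ...), one argument or row to a line, values as JSON. jog_arm: Moves the arm, as the interface text tells. Its arguments: {"type":"object","properties":{"series":{"type":"array"}},"required":["series"]}

```bash
ls; mkdir -p pics; python3 - <<'E'
from bench import ctrl
import cv2,numpy as np
o=ctrl.get_obs(); print({k:np.round(v,3) for k,v in o.items()})
for n in("top","side"):
    c=ctrl.camera(n); cv2.imwrite(f"pics/{n}0.png",c["frame"]); np.save(f"{n}0.npy",c,allow_pickle=True)
    print(n,{k:np.round(c[k],4).tolist() for k in("fx","fy","cx","cy","k1","xyz","rotation")})
E
```

```text
pics
{'time_s': np.float64(0.0), 'q': array([ 0.993,  0.182,  1.608, -0.   ,  1.354, -0.206]), 'dq': array([ 0.   ,  0.   ,  0.   , -0.002, -0.001, -0.001]), 'joint_efforts': array([-0.0000e+00, -4.4488e+01, -3.5133e+01, -0.0000e+00,  9.0000e-03,
       -0.0000e+00]), 'eef_pos': array([0.209, 0.535, 0.23 ]), 'eef_rot': array([-0.   ,  0.185,  0.983, -0.001]), 'wrist_force': array([-0.4  , -0.247, -0.103]), 'torque': array([-0.003, -0.016,  0.044]), 'grasp_force': np.float64(0.0), 'opening': np.float64(1.002)}
top {'fx': 419.935, 'fy': 419.935, 'cx': 255.3326, 'cy': 185.648, 'k1': -0.0937, 'xyz': [0.3125, 0.0653, 1.7529], 'rotation': [-0.0575, 0.7056, -0.7037, 0.0606]}
side {'fx': 439.3546, 'fy': 439.3546, 'cx': 254.9444, 'cy': 203.7245, 'k1': -0.1006, 'xyz': [-0.1313, -0.9613, 0.6386], 'rotation': [-0.5128, 0.8095, -0.2345, 0.1638]}
```

View pics/top0.png

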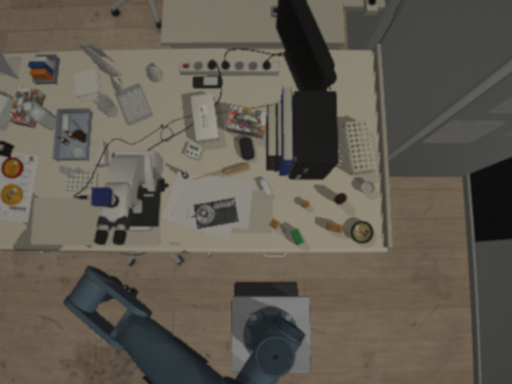

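View pics/side0.png

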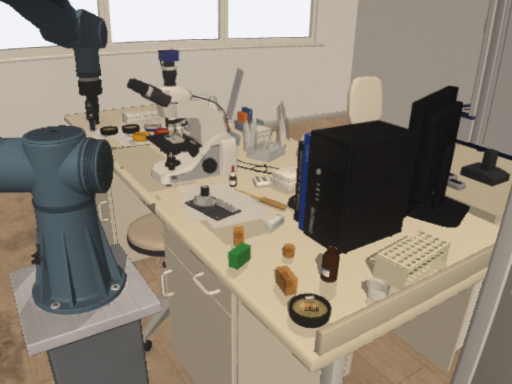

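```bash
cat > h.py <<'E'
import cv2,numpy as np
from scipy.spatial.transform import Rotation as R
def load(f): return np.load(f,allow_pickle=True).item()
def rot(q): return R.from_quat([q[1],q[2],q[3],q[0]]).as_matrix()
def rays(c,uv):
    uv=np.asarray(uv,float).reshape(-1,1,2)
    K=np.array([[c["fx"],0,c["cx"]],[0,c["fy"],c["cy"]],[0,0,1]])
    p=cv2.undistortPoints(uv,K,np.array([c["k1"],0,0,0.]),None).reshape(-1,2)
    return np.c_[p,np.ones(len(p))]@rot(c["rotation"]).T
def onplane(c,uv,z):
    d=rays(c,uv); o=np.asarray(c["xyz"]); return o+d*((z-o[2])/d[:,2])[:,None]
def proj(c,P):
    p=(np.asarray(P,float).reshape(-1,3)-c["xyz"])@rot(c["rotation"]); s=p[:,:2]/p[:,2:]
    s*=1+c["k1"]*(s**2).sum(1,keepdims=True); return s*c["fx"]+[c["cx"],c["cy"]]
def depthpts(c,m):
    v,u=np.nonzero(m&(c["z_map"]>0)); d=rays(c,np.c_[u,v])
    return np.asarray(c["xyz"])+d*c["z_map"][v,u][:,None]   # ray z-slope 1 in camera
def cross(c1,u1,c2,u2):
    d1=rays(c1,[u1])[0];d2=rays(c2,[u2])[0];A=np.c_[d1,-d2]
    t=np.linalg.lstsq(A,np.asarray(c2["xyz"])-c1["xyz"],rcond=None)[0]
    a=c1["xyz"]+t[0]*d1;b=c2["xyz"]+t[1]*d2; return (a+b)/2,np.linalg.norm(a-b)
def amber(c):
    h=cv2.cvtColor(c["frame"],cv2.COLOR_BGR2HSV); return (cv2.inRange(h,(6,110,60),(22,255,255))>0)
E
python3 - <<'E'
from h import *
t=load("top0.npy");s=load("side0.npy")
a=cv2.resize(t["frame"][150:250,180:380],None,fx=4,fy=4,interpolation=cv2.INTER_CUBIC)
cv2.imwrite("pics/tc.png",a)
cv2.imwrite("pics/sc.png",cv2.resize(s["frame"][170:330,150:350],None,fx=3.7,fy=3.7,interpolation=cv2.INTER_CUBIC))
for n,c in(("top",t),("side",s)):
    k,l,st,ce=cv2.connectedComponentsWithStats(amber(c).astype(np.uint8))
    for i in range(1,k):
        if st[i,4]>15:
            P=depthpts(c,l==i)
            print(n,ce[i].round(1),st[i],P.mean(0).round(3) if len(P) else None,np.percentile(P[:,2],[5,95]).round(3) if len(P) else None,onplane(c,[ce[i]],.03).round(3))
P=depthpts(t,np.s_[np.ones((384,512),bool)])
E
```

```text
top [40.8 74.1] [ 30  69  23  11 199] [1.088 1.    0.076] [0.035 0.099] [[1.11  1.025 0.03 ]]
top [ 14.1 103.3] [ 12 100   5   8  18] [0.959 1.113 0.067] [0.062 0.072] [[0.973 1.136 0.03 ]]
top [ 11.2 167.6] [  3 158  18  19 243] [0.682 1.122 0.018] [0.011 0.027] [[0.679 1.115 0.03 ]]
top [235.3 168.3] [223 164  25   9  85] [0.68  0.143 0.015] [0.008 0.021] [[0.677 0.142 0.03 ]]
top [ 10.8 194.5] [  0 184  22  21 338] [0.563 1.111 0.02 ] [0.011 0.029] [[0.561 1.105 0.03 ]]
top [305.4 203.5] [302 201   7   6  33] [ 0.529 -0.149  0.03 ] [0.021 0.037] [[ 0.529 -0.149  0.03 ]]
top [274.1 223.2] [270 219   9   9  51] [ 0.446 -0.019  0.044] [0.038 0.049] [[ 0.447 -0.019  0.03 ]]
top [334.6 227. ] [327 223  17   9 108] [ 0.431 -0.266  0.043] [0.035 0.051] [[ 0.432 -0.268  0.03 ]]
top [360.  231.5] [358 229   5   6  22] [ 0.414 -0.376  0.02 ] [0.014 0.028] [[ 0.413 -0.373  0.03 ]]
side [242.2 116.7] [238 111  10  13 101] [1.087 0.997 0.078] [0.053 0.098] [[1.192 1.166 0.03 ]]
side [140.4 135.6] [132 131  19  11 166] [0.553 1.089 0.026] [0.002 0.149] [[0.549 1.076 0.03 ]]
side [164.2 131.3] [156 130  18   4  42] [0.628 0.964 0.068] [0.017 0.189] [[0.68  1.092 0.03 ]]
side [268.5 201.2] [238 190  48  20 168] [0.672 0.155 0.013] [0.005 0.019] [[0.65  0.123 0.03 ]]
side [238.2 234.7] [234 226  10  20 179] [ 0.441 -0.027  0.033] [0.009 0.047] [[ 0.444 -0.023  0.03 ]]
side [288.4 250.4] [283 243  12  15 148] [ 0.524 -0.155  0.021] [0.004 0.032] [[ 0.515 -0.166  0.03 ]]
side [331.5 267.2] [323 255  16  27 189] [ 0.541 -0.307  0.046] [0.007 0.076] [[ 0.559 -0.29   0.03 ]]
side [286.2 280.1] [276 266  22  30 488] [ 0.425 -0.276  0.031] [0.005 0.046] [[ 0.426 -0.275  0.03 ]]
side [309.3 307.6] [293 299  35  19 459] [ 0.414 -0.378  0.021] [0.019 0.024] [[ 0.406 -0.386  0.03 ]]
```

View pics/tc.png

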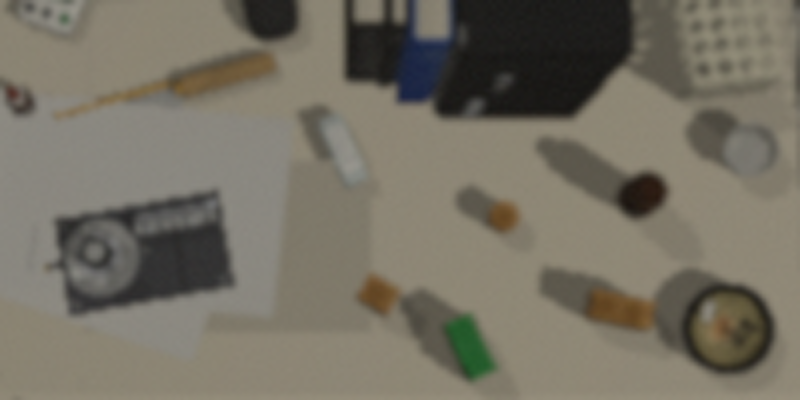

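View pics/sc.png

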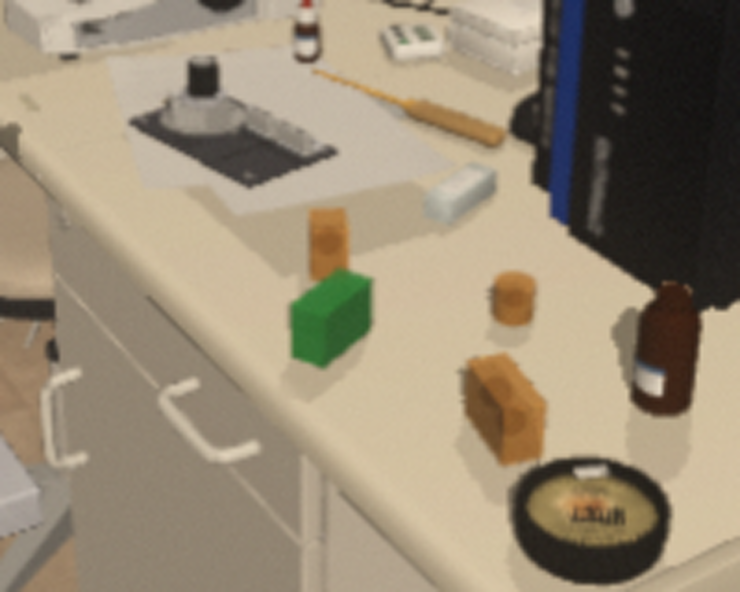

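```bash
cat > grab.py <<'E'
import sys
from bench import ctrl
from h import *
for n in("top","side"):
    L=[ctrl.camera(n) for _ in range(6)]; c=dict(L[0])
    c["frame"]=np.mean([l["frame"] for l in L],0).round().astype(np.uint8)
    z=np.array([l["z_map"] for l in L]); c["z_map"]=np.median(z,0)
    np.save(n+sys.argv[1]+".npy",c,allow_pickle=True)
E
python3 grab.py 1
python3 - <<'E'
from h import *
t=load("top1.npy");s=load("side1.npy")
# plate
for n,c,(x0,y0,x1,y1) in(("top",t,(190,195,242,232)),("side",s,(180,180,245,225))):
    g=c["frame"].max(2).astype(np.uint8); sub=np.zeros_like(g); sub[y0:y1,x0:x1]=1
    m=((g<95)&(sub>0)).astype(np.uint8)
    print(n,"grey levels",np.percentile(g[sub>0],[5,25,50,75,95]))
    if n=="top":
        k,l,st,ce=cv2.connectedComponentsWithStats(m); i=1+st[1:,4].argmax(); v,u=np.nonzero(l==i)
        W=onplane(c,np.c_[u,v],.008)
        r=cv2.minAreaRect((W[:,:2]*1000).astype(np.float32)); print("plate",st[i],r)
        np.set_printoptions(linewidth=250)
        print(g[195:232,190:242])
for n,c in(("top",t),("side",s)):
    k,l,st,ce=cv2.connectedComponentsWithStats(amber(c).astype(np.uint8))
    for i in range(1,k):
        P=depthpts(c,l==i)
        if len(P)>25 and abs(P.mean(0)-[.43,-.27,.04]).max()<.02:
            Q=P if n=="side" else P
            T=Q[abs(Q[:,2]-.044)<.006]
            print(n,len(T),cv2.minAreaRect((T[:,:2]*1000).astype(np.float32)),cv2.PCACompute2((T[:,:2]*1000),None))
            uv=np.argwhere(l==i)[:,::-1]; W=onplane(c,uv,.044)[:,:2]*1000
            print("  plane44",cv2.minAreaRect(W.astype(np.float32)),np.percentile(P[:,2],[2,50,98]))
E
```

```text
top grey levels [ 49.  69. 104. 138. 139.]
plate [194 198  44  31 808] ((491.74664306640625, 225.92416381835938), (102.84077453613281, 177.2687225341797), 10.561564445495605)
[[138 137 138 ... 138 138 138]
 [138 138 138 ... 138 138 138]
 [138 138 138 ... 138 138 138]
 ...
 [138 138 138 ... 128 129 129]
 [138 138 138 ... 126 127 126]
 [138 138 138 ... 126 127 126]]
side grey levels [ 67. 145. 196. 198. 202.]
top 101 ((430.4092712402344, -267.9573974609375), (60.39869689941406, 27.893068313598633), 74.6248550415039) (array([[ 430.50984471, -267.48605776]]), array([[ 0.2285377 ,  0.97353506],
       [ 0.97353506, -0.2285377 ]]), array([[300.05161114],
       [ 63.63314057]]))
  plane44 ((431.0190124511719, -266.6089782714844), (65.82086944580078, 28.47028160095215), 77.45246887207031) [0.01771934 0.04459228 0.04852709]
side 224 ((430.4706726074219, -267.1429443359375), (62.343711853027344, 30.23383903503418), 78.78630065917969) (array([[ 428.38090269, -270.23987764]]), array([[ 0.20087491,  0.9796169 ],
       [ 0.9796169 , -0.20087491]]), array([[358.59983038],
       [ 85.87911394]]))
  plane44 ((414.7198486328125, -290.0624084472656), (119.46307373046875, 49.72739791870117), 54.34364318847656) [0.00298261 0.03541136 0.04560747]
```

```bash
cat > tur.py <<'E'
import sys
from h import *
k=sys.argv[1]
t=load(f"top{k}.npy");s=load(f"side{k}.npy")
th=.184;O=np.array([.4935,.2161]);Rz=np.array([[np.cos(th),-np.sin(th)],[np.sin(th),np.cos(th)]])
st=lambda P:((P[:,:2]-O)@Rz)*1000-[3,55]
kn=[]
for n,c in(("top",t),("side",s)):
    ax=np.r_[O+Rz@[.003,.055],.064]; p=proj(c,ax)[0]; b=proj(c,np.r_[ax[:2],.033])[0]
    print(n,"axis top px",p.round(1),"skirt px",b.round(1))
    x0,y0=(p-16).round().astype(int); g=cv2.resize(c["frame"][y0:y0+45,x0:x0+33],None,fx=8,fy=8,interpolation=cv2.INTER_CUBIC); kn.append(g)
    f=c["frame"].max(2)
    P=depthpts(c,np.hypot(*(np.indices(f.shape)[::-1]-p[:,None,None]))<25)
    q=st(P); r=np.hypot(*q.T)
    K=q[(r<22)&(P[:,2]>.055)]; print("  knob pts",len(K),K.mean(0).round(1) if len(K) else 0,P[r<22][:,2].max().round(4))
    T=(r<45)&(P[:,2]>.019)&(P[:,2]<.036)
    a=np.degrees(np.arctan2(q[T,1],q[T,0]))
    if n=="top":
        print("  turret centroid (from bright mask):")
    # bright mask on plane z=.028
    v,u=np.nonzero(f>=0); W=st(onplane(c,np.c_[u,v],.028)); sel=(np.hypot(*W.T)<46)
    B=sel&(f[v,u]>(82 if n=="top" else 115))&(W[:,1]<42)
    if n=="top":
        m=np.zeros_like(f);m[v[B],u[B]]=1;kk,l,ss,cc=cv2.connectedComponentsWithStats(m);i=1+ss[1:,4].argmax()
        h=cv2.convexHull(np.argwhere(l==i)[:,::-1].astype(np.int32)); F=np.zeros_like(f);cv2.fillPoly(F,[h],1)
        vv,uu=np.nonzero(F);w=st(onplane(c,np.c_[uu,vv],.028)); print("   n",len(w),"mean",w.mean(0).round(2),"dir",np.degrees(np.arctan2(*w.mean(0)[::-1])).round())
    print("   depth ring per 30deg max r:",[(int(d),np.percentile(r[T][abs((a-d+180)%360-180)<15],90).round(1)) for d in range(-180,180,30) if (abs((a-d+180)%360-180)<15).sum()>3])
H=max(g.shape[0] for g in kn); cv2.imwrite(f"pics/tur{k}.png",cv2.resize(np.hstack(kn),None,fx=1.4,fy=1.4))
E
python3 tur.py 1
```

```text
top axis top px [202.7 212.6] skirt px [203.6 213.4]
  knob pts 47 [-0.  -2.2] 0.0668
  turret centroid (from bright mask):
   n 327 mean [-1.44  0.68] dir 155.0
   depth ring per 30deg max r: [(-180, np.float64(31.3)), (-150, np.float64(29.0)), (-120, np.float64(30.7)), (-90, np.float64(26.9)), (-60, np.float64(28.9)), (-30, np.float64(24.1)), (0, np.float64(31.4)), (30, np.float64(31.7)), (60, np.float64(33.6)), (90, np.float64(28.2)), (120, np.float64(30.1)), (150, np.float64(27.7))]
side axis top px [204.  186.5] skirt px [204.2 194.9]
  knob pts 46 [-1.2 -5.6] 0.0676
   depth ring per 30deg max r: [(-180, np.float64(29.8)), (-150, np.float64(27.0)), (-120, np.float64(29.2)), (-90, np.float64(25.5)), (-60, np.float64(26.4)), (120, np.float64(31.4)), (150, np.float64(28.1))]
```

View pics/tur1.png

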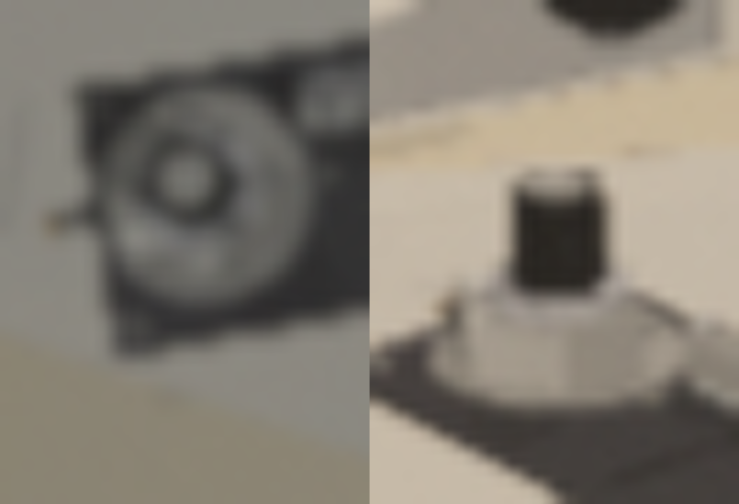

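```bash
cat > wid.py <<'E'
import sys
from h import *
t=load(f"top{sys.argv[1]}.npy")
th=.184;O=np.array([.4935,.2161]);Rz=np.array([[np.cos(th),-np.sin(th)],[np.sin(th),np.cos(th)]])
f=t["frame"].max(2); x0,y0=180,190; S=8
g=cv2.resize(f[y0:236,x0:228],None,fx=S,fy=S,interpolation=cv2.INTER_CUBIC)
v,u=np.indices(g.shape); uv=np.c_[(u.ravel()+.5)/S-.5+x0,(v.ravel()+.5)/S-.5+y0]
W=((onplane(t,uv,.028)[:,:2]-O)@Rz)*1000-[3,55]
near=(np.hypot(*W.T)<40).reshape(g.shape)
for thr in(68,75,82,90):
    m=((g>thr)&near).astype(np.uint8); m=cv2.morphologyEx(m,cv2.MORPH_OPEN,np.ones((33,33)))
    k,l,ss,cc=cv2.connectedComponentsWithStats(m);i=1+ss[1:,4].argmax();q=W[(l==i).ravel()]
    sup=lambda d:np.percentile(q@[np.cos(np.radians(d)),np.sin(np.radians(d))],99.7)
    hh={d:sup(d).round(1) for d in(-90,90,-150,30,150,-30)}
    print(thr,hh,"widths",[round(hh[a]+hh[b],1) for a,b in((-90,90),(-150,30),(150,-30))],"dist. 2:60,65,55 3:64,57,59 4:56,61,63")
E
python3 wid.py 1
python3 - <<'E'
from h import *
t=load("top1.npy");s=load("side1.npy")
print(cross(t,(203.07,212.6),s,(204.4,186.25)))
from bench import ctrl
o=ctrl.get_obs();print(o["eef_pos"],o["eef_rot"],o["time_s"])
E
```

```text
68 {-90: np.float64(38.5), 90: np.float64(36.0), -150: np.float64(39.0), 30: np.float64(33.2), 150: np.float64(39.0), -30: np.float64(39.0)} widths [np.float64(74.5), np.float64(72.2), np.float64(78.0)] dist. 2:60,65,55 3:64,57,59 4:56,61,63
75 {-90: np.float64(38.7), 90: np.float64(34.6), -150: np.float64(39.1), 30: np.float64(29.8), 150: np.float64(38.8), -30: np.float64(38.9)} widths [np.float64(73.3), np.float64(68.9), np.float64(77.7)] dist. 2:60,65,55 3:64,57,59 4:56,61,63
82 {-90: np.float64(38.8), 90: np.float64(33.8), -150: np.float64(38.8), 30: np.float64(25.5), 150: np.float64(37.8), -30: np.float64(38.5)} widths [np.float64(72.6), np.float64(64.3), np.float64(76.3)] dist. 2:60,65,55 3:64,57,59 4:56,61,63
90 {-90: np.float64(39.0), 90: np.float64(20.5), -150: np.float64(38.2), 30: np.float64(0.1), 150: np.float64(36.5), -30: np.float64(27.9)} widths [np.float64(59.5), np.float64(38.3), np.float64(64.4)] dist. 2:60,65,55 3:64,57,59 4:56,61,63
(array([0.48663775, 0.26880389, 0.06542042]), np.float64(0.0006571014837912809))
[0.20888456 0.53575208 0.23133965] [-6.45692827e-06  1.84838017e-01  9.82768999e-01  4.37278294e-05] 0.7
```

```bash
cat > prof.py <<'E'
import sys
from h import *
A=np.array([.4866,.269]);th=.184
t=load(f"top{sys.argv[1]}.npy")
P=depthpts(t,np.ones((384,512),bool));d=P[:,:2]-A;r=np.hypot(*d.T)*1000;a=np.degrees(np.arctan2(d[:,1],d[:,0])-th)
for D in(-90,-30,30,90,150,-150):
    k=(abs((a-D+180)%360-180)<22)&(r<44)&(r>18)
    n=r[k]*np.cos(np.radians(a[k]-D)); o=n.argsort()
    print(D,[(round(x),round(z*1000)) for x,z in zip(n[o],P[k,2][o])])
E
python3 prof.py 1
```

```text
-90 [(18, 31), (20, 29), (21, 33), (21, 26), (22, 33), (24, 29), (25, 32), (25, 29), (26, 29), (26, 28), (27, 15), (27, 12), (27, 8), (28, 13), (29, 9), (29, 8), (30, 7), (31, 6), (31, 8), (32, 8), (33, 6), (34, 11), (34, 4), (35, 8), (36, 8), (36, 6), (37, 9), (38, 8), (38, 10), (38, 11), (39, 10), (40, 10), (40, 8), (41, 6), (41, 3), (42, 10), (42, 6), (43, 4), (44, 9)]
-30 [(17, 33), (18, 35), (20, 31), (21, 33), (21, 32), (22, 32), (23, 27), (24, 29), (27, 7), (28, 3), (28, 7), (29, 7), (30, 6), (31, 8), (31, 7), (32, 9), (32, 8), (33, 9), (33, 10), (35, 6), (35, 10), (36, 4), (36, 7), (37, 7), (38, 4), (39, 6), (39, 9), (39, 12), (40, 8), (40, 6), (41, 9), (41, 10), (42, 8), (43, 6), (44, 9)]
30 [(22, 32), (22, 33), (22, 34), (25, 27), (26, 27), (26, 30), (27, 27), (28, 30), (28, 26), (29, 27), (30, 25), (31, 29), (31, 24), (32, 26), (33, 26), (33, 7), (33, 28), (34, 26), (38, 7), (39, 7), (39, 9), (39, 11), (40, 7), (41, 5), (42, 7), (42, 8)]
90 [(18, 28), (20, 31), (21, 32), (21, 32), (23, 25), (25, 27), (25, 29), (26, 29), (27, 28), (27, 31), (29, 27), (29, 28), (30, 30), (31
[... 164 characters left out ...]
34), (20, 39), (21, 32), (22, 27), (22, 29), (23, 26), (24, 29), (25, 30), (26, 27), (27, 29), (27, 28), (28, 31), (29, 25), (29, 22), (30, 7), (30, 12), (31, 7), (32, 8), (33, 6), (34, 9), (34, 8), (35, 8), (35, 7), (36, 9), (37, 10), (38, 9), (38, 7), (39, 9), (39, 6), (40, 6), (41, 10), (41, 6), (42, 8), (42, 7), (43, 9)]
-150 [(19, 34), (20, 35), (20, 35), (22, 25), (23, 34), (23, 32), (24, 25), (25, 31), (25, 24), (27, 25), (27, 23), (28, 5), (28, 29), (28, 10), (28, 25), (28, 6), (29, 9), (30, 7), (30, 6), (31, 8), (32, 9), (33, 6), (33, 8), (34, 8), (34, 7), (35, 8), (36, 11), (37, 10), (37, 7), (37, 6), (38, 6), (39, 10), (39, 8), (39, 5), (40, 4), (41, 8), (42, 8), (43, 9), (43, 6)]
```

```bash
cat > plan.py <<'E'
"""python3 plan.py 'x,y,z,az_deg,grip,rows' ... : straight legs in world mm, az = azimuth of tool x; prints rows from the measured pose"""
import sys,json
from bench import ctrl
from h import *
def main(args):
    o=ctrl.get_obs(); p=np.array(o["eef_pos"])*1000; M=rot(o["eef_rot"]); az=np.degrees(np.arctan2(M[1,0],M[0,0]))
    print("t",round(float(o["time_s"]),2),"pos",p.round(1),"az",az.round(2),"tilt",M[:2,2].round(4),"q",np.round(o["q"],2),"F",np.round(o["wrist_force"],1),"Tz",np.round(o["torque"][2],3),"open",np.round(o["opening"]*85.4,1),"gf",np.round(o["grasp_force"],1))
    rows=[]
    for a in args:
        x,y,z,b,g,n=map(float,a.split(","));n=int(n);e=np.array([x,y,z]);p0=p.copy();a0=az
        for i in range(1,n+1):
            c,s=np.cos(np.radians(az)),np.sin(np.radians(az)); T=np.array([[c,s,0],[s,-c,0],[0,0,-1.]])
            d=(T.T@(p0+(e-p0)*i/n-p)).round(); w=round(-np.radians(a0+(b-a0)*i/n-az),2)
            rows.append([int(k) for k in d]+[0,0,w,g]); p=p+T@d; az-=np.degrees(w)
    for i in range(0,len(rows),10): print(json.dumps([rows[i:i+10]]).replace(" ",""))
main(sys.argv[1:])
E
python3 plan.py 200,340,200,128,85,10 350,200,170,85,85,10 486.6,269,140,68.7,85,10
```

```text
t 0.7 pos [208.9 535.8 231.3] az 158.7 tilt [0.     0.0001] q [ 0.99  0.18  1.61  0.    1.35 -0.21] F [ 0.1 -0.1 -0.7] Tz -0.016 open 85.1 gf 0.0
[[[-6,-19,3,0,0,0.05,85.0],[-7,-18,3,0,0,0.06,85.0],[-9,-18,3,0,0,0.05,85.0],[-9,-17,4,0,0,0.05,85.0],[-10,-17,3,0,0,0.06,85.0],[-11,-16,3,0,0,0.05,85.0],[-12,-16,3,0,0,0.06,85.0],[-12,-14,3,0,0,0.05,85.0],[-14,-15,3,0,0,0.05,85.0],[-14,-13,3,0,0,0.06,85.0]]]
[[[-20,3,3,0,0,0.07,85.0],[-20,5,3,0,0,0.08,85.0],[-20,6,3,0,0,0.07,85.0],[-19,8,3,0,0,0.08,85.0],[-18,9,3,0,0,0.07,85.0],[-18,10,3,0,0,0.08,85.0],[-17,12,3,0,0,0.07,85.0],[-16,13,3,0,0,0.08,85.0],[-15,14,3,0,0,0.07,85.0],[-13,15,3,0,0,0.08,85.0]]]
[[[8,13,3,0,0,0.03,85.0],[9,13,3,0,0,0.03,85.0],[8,12,3,0,0,0.02,85.0],[9,12,3,0,0,0.03,85.0],[10,13,3,0,0,0.03,85.0],[10,11,3,0,0,0.03,85.0],[10,12,3,0,0,0.03,85.0],[10,11,3,0,0,0.02,85.0],[11,11,3,0,0,0.03,85.0],[11,10,3,0,0,0.03,85.0]]]
```

>>> jog_arm(
  series=[
    [[-6,-19,3,0,0,0.05,85],[-7,-18,3,0,0,0.06,85],[-9,-18,3,0,0,0.05,85],[-9,-17,4,0,0,0.05,85],[-10,-17,3,0,0,0.06,85],[-11,-16,3,0,0,0.05,85],[-12,-16,3,0,0,0.06,85],[-12,-14,3,0,0,0.05,85],[-14,-15,3,0,0,0.05,85],[-14,-13,3,0,0,0.06,85]],
  ],
)

```text
time_s: 1.7
eef_pos: [0.2001, 0.3394, 0.2003]
eef_rot: [0.0, 0.441, 0.897, 0.0]
wrist_force: [1.2, -0.6, -0.1]
opening: 0.998
grasp_force: 0.0
```

>>> jog_arm(
  series=[
    [[-20,3,3,0,0,0.07,85],[-20,5,3,0,0,0.08,85],[-20,6,3,0,0,0.07,85],[-19,8,3,0,0,0.08,85],[-18,9,3,0,0,0.07,85],[-18,10,3,0,0,0.08,85],[-17,12,3,0,0,0.07,85],[-16,13,3,0,0,0.08,85],[-15,14,3,0,0,0.07,85],[-13,15,3,0,0,0.08,85]],
  ],
)

```text
time_s: 2.7
eef_pos: [0.3507, 0.1997, 0.1704]
eef_rot: [0.0, 0.74, 0.673, 0.0]
wrist_force: [0.4, -0.3, -0.2]
opening: 0.992
grasp_force: 0.0
```

>>> jog_arm(
  series=[
    [[8,13,3,0,0,0.03,85],[9,13,3,0,0,0.03,85],[8,12,3,0,0,0.02,85],[9,12,3,0,0,0.03,85],[10,13,3,0,0,0.03,85],[10,11,3,0,0,0.03,85],[10,12,3,0,0,0.03,85],[10,11,3,0,0,0.02,85],[11,11,3,0,0,0.03,85],[11,10,3,0,0,0.03,85]],
  ],
)

```text
time_s: 3.7
eef_pos: [0.487, 0.2693, 0.1402]
eef_rot: [0.0, 0.826, 0.564, 0.0]
wrist_force: [0.1, -0.3, -0.7]
opening: 0.997
grasp_force: 0.0
```

```bash
python3 plan.py 486.6,269,140,68.7,85,2 486.6,269,37,68.7,85,8 486.6,269,37,68.7,20,10
```

```text
t 3.7 pos [487.  269.3 140.2] az 68.67 tilt [0.0001 0.    ] q [0.29 0.24 1.73 0.   1.17 0.66] F [ 0.1 -0.3 -0.7] Tz 0.026 open 85.1 gf 0.0
[[[0,0,0,0,0,-0.0,85.0],[0,0,0,0,0,-0.0,85.0],[0,0,13,0,0,-0.0,85.0],[0,0,13,0,0,-0.0,85.0],[0,0,13,0,0,-0.0,85.0],[0,0,13,0,0,-0.0,85.0],[0,0,12,0,0,-0.0,85.0],[0,0,13,0,0,-0.0,85.0],[0,0,13,0,0,-0.0,85.0],[0,0,13,0,0,-0.0,85.0]]]
[[[0,0,0,0,0,-0.0,20.0],[0,0,0,0,0,-0.0,20.0],[0,0,0,0,0,-0.0,20.0],[0,0,0,0,0,-0.0,20.0],[0,0,0,0,0,-0.0,20.0],[0,0,0,0,0,-0.0,20.0],[0,0,0,0,0,-0.0,20.0],[0,0,0,0,0,-0.0,20.0],[0,0,0,0,0,-0.0,20.0],[0,0,0,0,0,-0.0,20.0]]]
```

>>> jog_arm(
  series=[
    [[0,0,13,0,0,0,85],[0,0,13,0,0,0,85],[0,0,13,0,0,0,85],[0,0,13,0,0,0,85],[0,0,13,0,0,0,85],[0,0,13,0,0,0,85],[0,0,13,0,0,0,85],[0,0,12,0,0,0,85],[0,0,0,0,0,0,40],[0,0,0,0,0,0,28]],
  ],
)

```text
time_s: 4.7
eef_pos: [0.4862, 0.269, 0.037]
eef_rot: [-0.0, 0.825, 0.565, -0.0]
wrist_force: [-0.1, 0.2, -0.3]
opening: 0.683
grasp_force: 0.0
```

>>> jog_arm(
  series=[
    [[0,0,0,0,0,0,20],[0,0,0,0,0,0,20],[0,0,0,0,0,0,20],[0,0,0,0,0,0,20],[0,0,0,0,0,0,20],[0,0,0,0,0,0,20],[0,0,0,0,0,0,20],[0,0,0,0,0,0,20],[0,0,0,0,0,0,20],[0,0,0,0,0,0,20]],
  ],
)

```text
time_s: 5.7
eef_pos: [0.4859, 0.2696, 0.0385]
eef_rot: [-0.0, 0.825, 0.565, 0.0]
wrist_force: [-4.8, 0.3, 6.4]
opening: 0.334
grasp_force: 58.9
```

```bash
python3 plan.py
```

```text
t 5.7 pos [485.9 269.6  38.5] az 68.75 tilt [-0.0005  0.0008] q [0.29 0.39 1.78 0.   0.97 0.66] F [-4.8  0.3  6.4] Tz -0.01 open 28.6 gf 58.9
```

>>> jog_arm(
  series=[
    [[0,-1,-2,0,0,0,20],[0,0,0,0,0,-0.1,20],[0,0,0,0,0,-0.1,20],[0,0,0,0,0,-0.1,20],[0,0,0,0,0,-0.1,20],[0,0,0,0,0,-0.1,20],[0,0,0,0,0,-0.1,20],[0,0,0,0,0,-0.1,20],[0,0,0,0,0,-0.1,20],[0,0,0,0,0,-0.1,20]],
  ],
)

```text
time_s: 6.7
eef_pos: [0.4882, 0.2697, 0.0387]
eef_rot: [0.002, 0.496, 0.868, 0.002]
wrist_force: [14.0, 4.3, -21.4]
opening: 0.329
grasp_force: 61.9
```

>>> jog_arm(
  series=[
    [[0,0,0,0,0,-0.1,20],[0,0,0,0,0,-0.1,20],[0,0,0,0,0,-0.1,20],[0,0,0,0,0,-0.1,20],[0,0,0,0,0,-0.1,20],[0,0,0,0,0,-0.1,20],[0,0,0,0,0,-0.1,20],[0,0,0,0,0,-0.1,20],[0,0,0,0,0,-0.1,20],[0,0,0,0,0,-0.1,20]],
  ],
)

```text
time_s: 7.7
eef_pos: [0.4898, 0.272, 0.0388]
eef_rot: [0.005, 0.019, 1.0, 0.003]
wrist_force: [19.9, 15.8, -29.6]
opening: 0.332
grasp_force: 61.1
```

```bash
python3 plan.py
```

```text
t 7.7 pos [489.8 272.   38.8] az 177.76 tilt [0.0104 0.0061] q [ 0.29  0.39  1.78  0.    0.96 -1.24] F [ 19.9  15.8 -29.6] Tz 0.012 open 28.3 gf 61.1
```

>>> jog_arm(
  series=[
    [[-1,1,1,0,0,0,20],[-2,1,1,0,0,0,20],[0,0,0,0,0,-0.05,20],[0,0,0,0,0,-0.05,20],[0,0,0,0,0,-0.05,20],[0,0,0,0,0,-0.04,20],[0,0,0,0,0,0,20],[0,0,0,0,0,0,20],[0,0,0,0,0,0,20],[0,0,0,0,0,0,20]],
  ],
)

```text
time_s: 8.7
eef_pos: [0.49, 0.2728, 0.0386]
eef_rot: [0.002, -0.074, 0.997, 0.001]
wrist_force: [2.1, 6.7, -0.8]
opening: 0.331
grasp_force: 64.3
```

```bash
python3 plan.py
```

```text
t 8.7 pos [490.  272.8  38.6] az -171.52 tilt [0.0039 0.0029] q [ 0.3   0.4   1.77  0.    0.97 -1.42] F [ 2.1  6.7 -0.8] Tz 0.028 open 28.2 gf 64.3
```

>>> jog_arm(
  series=[
    [[0,0,0,0,0,0,60],[0,0,0,0,0,0,85],[0,0,0,0,0,0,85],[0,0,0,0,0,0,85],[0,0,0,0,0,0,85],[0,0,0,0,0,0,85],[0,0,-5,0,0,0,85],[0,0,-15,0,0,0,85],[0,0,-20,0,0,0,85],[0,0,-25,0,0,0,85]],
  ],
)

```text
time_s: 9.7
eef_pos: [0.4881, 0.2711, 0.1034]
eef_rot: [-0.0, -0.074, 0.997, -0.0]
wrist_force: [0.2, 0.1, -0.4]
opening: 1.001
grasp_force: 0.0
```

```bash
python3 plan.py 489,272,160,188,85,2 410,30,170,120,85,9 429,-268,170,77.7,85,9
```

```text
t 9.7 pos [488.1 271.1 103.4] az -171.51 tilt [-0.0008 -0.0003] q [ 0.29  0.29  1.75 -0.    1.1  -1.42] F [ 0.2  0.1 -0.4] Tz 0.059 open 85.5 gf 0.0
[[[-1,0,-28,0,0,-3.14,85.0],[0,-1,-29,0,0,-3.13,85.0],[12,-25,-1,0,0,0.13,85.0],[9,-27,-1,0,0,0.13,85.0],[5,-28,-1,0,0,0.13,85.0],[2,-29,-1,0,0,0.14,85.0],[-2,-28,-1,0,0,0.13,85.0],[-6,-27,-1,0,0,0.13,85.0],[-9,-27,-1,0,0,0.13,85.0],[-13,-25,-2,0,0,0.13,85.0]]]
[[[-16,-24,-1,0,0,0.13,85.0],[-30,-15,0,0,0,0.08,85.0],[-31,-12,0,0,0,0.08,85.0],[-31,-10,0,0,0,0.09,85.0],[-33,-7,0,0,0,0.08,85.0],[-33,-4,0,0,0,0.08,85.0],[-33,-2,0,0,0,0.08,85.0],[-33,1,0,0,0,0.09,85.0],[-33,4,0,0,0,0.08,85.0],[-32,7,0,0,0,0.08,85.0]]]
```

>>> jog_arm(
  series=[
    [[-1,0,-28,0,0,0,85],[0,-1,-29,0,0,0,85],[12,-25,-1,0,0,0.13,85],[9,-27,-1,0,0,0.13,85],[5,-28,-1,0,0,0.13,85],[2,-29,-1,0,0,0.14,85],[-2,-28,-1,0,0,0.13,85],[-6,-27,-1,0,0,0.13,85],[-9,-27,-1,0,0,0.13,85],[-13,-25,-2,0,0,0.13,85]],
  ],
)

```text
time_s: 10.7
eef_pos: [0.422, 0.0536, 0.1695]
eef_rot: [0.001, 0.438, 0.899, 0.0]
wrist_force: [0.7, -0.7, 0.5]
opening: 0.996
grasp_force: 0.0
```

```bash
python3 plan.py; python3 grab.py 2; python3 prof.py 2
```

```text
t 10.7 pos [422.   53.6 169.5] az 128.04 tilt [ 0.0015 -0.0003] q [-0.15 -0.1   2.03 -0.    1.21 -0.82] F [ 0.7 -0.7  0.5] Tz 0.021 open 85.1 gf 0.0
-90 [(18, 35), (20, 34), (21, 36), (21, 33), (22, 33), (23, 26), (24, 26), (25, 29), (26, 29), (26, 25), (28, 29), (28, 29), (29, 27), (29, 26), (30, 30), (31, 17), (31, 26), (31, 10), (31, 4), (32, 8), (33, 10), (33, 7), (34, 8), (35, 14), (36, 10), (36, 8), (36, 2), (38, 7), (38, 9), (38, 10), (39, 7), (40, 10), (40, 9), (41, 4), (42, 10), (42, 11), (42, 6), (43, 3), (44, 10)]
-30 [(18, 34), (20, 33), (21, 32), (21, 32), (22, 31), (23, 28), (23, 35), (25, 27), (25, 28), (26, 28), (27, 26), (28, 30), (28, 27), (29, 29), (31, 4), (31, 8), (32, 8), (32, 5), (33, 10), (33, 8), (34, 9), (35, 6), (36, 9), (36, 6), (37, 11), (37, 5), (38, 10), (39, 6), (40, 4), (40, 7), (40, 7), (41, 8), (41, 6), (43, 7), (43, 8)]
30 [(21, 35), (22, 34), (23, 31), (25, 28), (26, 29), (26, 24), (30, 7), (31, 6), (32, 7), (32, 10), (32, 9), (33, 7), (34, 10), (35, 8), (35, 7), (36, 7), (37, 9), (37, 14), (38, 6), (38, 11), (39, 10), (39, 10), (40, 9), (41, 8), 
[... 335 characters left out ...]
, (21, 31), (21, 26), (22, 29), (23, 30), (24, 27), (25, 29), (26, 29), (27, 26), (27, 25), (28, 29), (29, 24), (30, 27), (31, 27), (31, 28), (32, 25), (33, 27), (33, 25), (34, 5), (34, 5), (35, 7), (36, 8), (36, 11), (37, 8), (38, 9), (38, 8), (39, 7), (39, 8), (40, 6), (40, 4), (41, 9), (42, 8), (42, 10), (43, 5)]
-150 [(19, 32), (19, 32), (20, 35), (22, 30), (23, 31), (23, 28), (24, 28), (25, 29), (25, 26), (27, 28), (28, 30), (28, 27), (29, 30), (30, 29), (31, 31), (31, 28), (32, 12), (32, 16), (32, 22), (32, 30), (32, 10), (33, 8), (33, 7), (34, 9), (35, 10), (35, 11), (36, 9), (37, 8), (37, 8), (38, 11), (38, 8), (39, 10), (39, 7), (40, 9), (40, 9), (41, 9), (42, 6), (42, 7), (43, 10)]
```

```bash
python3 plan.py 431,-266,150,77.7,85,14 431,-266,130,77.7,85,6 431,-266,22,77.7,85,10
```

```text
t 11.3 pos [422.2  55.1 168.2] az 128.4 tilt [-0.0004  0.0001] q [-0.15 -0.09  2.03  0.    1.21 -0.82] F [-0.2  0.1 -0.1] Tz 0.031 open 84.8 gf 0.0
[[[-18,-14,1,0,0,0.06,85.0],[-19,-12,2,0,0,0.07,85.0],[-21,-12,1,0,0,0.06,85.0],[-20,-10,1,0,0,0.06,85.0],[-21,-8,1,0,0,0.07,85.0],[-22,-8,2,0,0,0.06,85.0],[-22,-6,1,0,0,0.06,85.0],[-23,-4,1,0,0,0.07,85.0],[-22,-3,2,0,0,0.06,85.0],[-23,-2,1,0,0,0.06,85.0]]]
[[[-23,0,1,0,0,0.07,85.0],[-23,1,2,0,0,0.06,85.0],[-23,3,1,0,0,0.06,85.0],[-23,4,1,0,0,0.06,85.0],[0,0,3,0,0,0.0,85.0],[0,0,4,0,0,0.0,85.0],[0,0,3,0,0,0.0,85.0],[0,0,3,0,0,0.0,85.0],[0,0,4,0,0,0.0,85.0],[0,0,3,0,0,0.0,85.0]]]
[[[0,0,11,0,0,0.0,85.0],[0,0,11,0,0,0.0,85.0],[0,0,10,0,0,0.0,85.0],[0,0,11,0,0,0.0,85.0],[0,0,11,0,0,0.0,85.0],[0,0,11,0,0,0.0,85.0],[0,0,11,0,0,0.0,85.0],[0,0,11,0,0,0.0,85.0],[0,0,10,0,0,0.0,85.0],[0,0,11,0,0,0.0,85.0]]]
```

>>> jog_arm(
  series=[
    [[-18,-14,1,0,0,0.06,85],[-19,-12,2,0,0,0.07,85],[-21,-12,1,0,0,0.06,85],[-20,-10,1,0,0,0.06,85],[-21,-8,1,0,0,0.07,85],[-22,-8,2,0,0,0.06,85],[-22,-6,1,0,0,0.06,85],[-23,-4,1,0,0,0.07,85],[-22,-3,2,0,0,0.06,85],[-23,-2,1,0,0,0.06,85]],
  ],
)

```text
time_s: 12.3
eef_pos: [0.4282, -0.1751, 0.155]
eef_rot: [-0.0, 0.694, 0.72, 0.0]
wrist_force: [-0.8, 0.8, -0.6]
opening: 0.995
grasp_force: 0.0
```

>>> jog_arm(
  series=[
    [[-23,0,1,0,0,0.07,85],[-23,1,2,0,0,0.06,85],[-23,3,1,0,0,0.06,85],[-23,4,1,0,0,0.06,85],[0,0,3,0,0,0,85],[0,0,4,0,0,0,85],[0,0,3,0,0,0,85],[0,0,3,0,0,0,85],[0,0,4,0,0,0,85],[0,0,3,0,0,0,85]],
  ],
)

```text
time_s: 13.3
eef_pos: [0.4308, -0.2664, 0.1299]
eef_rot: [-0.0, 0.777, 0.629, -0.0]
wrist_force: [-0.6, -0.4, 0.2]
opening: 0.998
grasp_force: 0.0
```

```bash
python3 plan.py 431,-266,22,77.7,85,10
```

```text
t 13.3 pos [ 430.8 -266.4  129.9] az 77.96 tilt [-0.0001  0.0002] q [-0.79  0.15  1.87  0.    1.13 -0.58] F [-0.6 -0.4  0.2] Tz 0.005 open 85.2 gf 0.0
[[[0,0,11,0,0,0.0,85.0],[0,0,11,0,0,0.0,85.0],[0,0,10,0,0,0.0,85.0],[0,0,11,0,0,0.0,85.0],[0,0,11,0,0,0.0,85.0],[0,0,11,0,0,0.0,85.0],[0,0,11,0,0,0.0,85.0],[0,0,10,0,0,0.0,85.0],[0,0,11,0,0,0.0,85.0],[0,0,11,0,0,0.0,85.0]]]
```

>>> jog_arm(
  series=[
    [[0,0,11,0,0,0,85],[0,0,11,0,0,0,85],[0,0,11,0,0,0,85],[0,0,11,0,0,0,85],[0,0,11,0,0,0,85],[0,0,11,0,0,0,85],[0,0,11,0,0,0,85],[0,0,11,0,0,0,85],[0,0,10,0,0,0,85],[0,0,10,0,0,0,85]],
  ],
)

```text
time_s: 14.3
eef_pos: [0.4308, -0.267, 0.0215]
eef_rot: [-0.0, 0.778, 0.629, -0.0]
wrist_force: [-0.1, 0.5, -0.0]
opening: 0.998
grasp_force: 0.0
```

>>> jog_arm(
  series=[
    [[0,0,0,0,0,0,45],[0,0,0,0,0,0,35],[0,0,0,0,0,0,20],[0,0,0,0,0,0,20],[0,0,0,0,0,0,20],[0,0,0,0,0,0,20],[0,0,0,0,0,0,20],[0,0,0,0,0,0,20],[0,0,0,0,0,0,20],[0,0,0,0,0,0,20]],
  ],
)

```text
time_s: 15.3
eef_pos: [0.4314, -0.2675, 0.0231]
eef_rot: [0.001, 0.778, 0.629, 0.0]
wrist_force: [0.2, 1.0, 5.8]
opening: 0.339
grasp_force: 60.7
```

```bash
python3 plan.py
```

```text
t 15.3 pos [ 431.4 -267.5   23.1] az 77.91 tilt [ 0.0012 -0.0012] q [-0.79  0.33  1.91 -0.    0.9  -0.58] F [0.2 1.  5.8] Tz -0.003 open 28.9 gf 60.7
```

```bash
cat > ang.py <<'E'
from h import *
t=load("top2.npy");th=.184;O=np.array([.4935,.2145]);S=6;x0,y0=185,188
g=cv2.resize(t["frame"].max(2)[y0:240,x0:248],None,fx=S,fy=S,interpolation=cv2.INTER_CUBIC)
def st(uv,z):
    Rz=np.array([[np.cos(th),-np.sin(th)],[np.sin(th),np.cos(th)]]); return ((onplane(t,uv,z)[:,:2]-O)@Rz)*1000
cs,_=cv2.findContours((g<95).astype(np.uint8),cv2.RETR_EXTERNAL,cv2.CHAIN_APPROX_NONE)
c=max(cs,key=cv2.contourArea)[:,0]; w=st((c+.5)/S-.5+[x0,y0],.008)
for nm,k,z,ax in(("x-",abs(w[:,0]+52)<8,0,1),("x+",abs(w[:,0]-52)<8,0,1),("y-",abs(w[:,1]+78)<8,0,0),("y+",abs(w[:,1]-98)<8,0,0)):
    k&=(abs(w[:,1]-10)<75) if ax else (abs(w[:,0])<42)
    q=w[k]; vx,vy,cx,cy=cv2.fitLine(q.astype(np.float32),cv2.DIST_HUBER,0,.01,.01).ravel()
    print(nm,k.sum(),"at",round(float(cx if ax else cy),2),"turn off by deg",round(float(np.degrees(np.arctan(-vx/vy) if ax else np.arctan(vy/vx))),2))
P=depthpts(t,np.ones((384,512),bool));Rz=np.array([[np.cos(th),-np.sin(th)],[np.sin(th),np.cos(th)]]);q=((P[:,:2]-O)@Rz)*1000
k=(abs(P[:,2]-.028)<.006)&(q[:,0]>5)&(q[:,0]<42)&(q[:,1]>-76)&(q[:,1]<14)
f=q[k];vx,vy,cx,cy=cv2.fitLine(f.astype(np.float32),cv2.DIST_HUBER,0,.01,.01).ravel();print("fence top",k.sum(),"x",cx,np.percentile(f[:,0],[3,97]).round(1),"y",np.percentile(f[:,1],[1,99]).round(1),"deg",np.degrees(np.arctan(-vx/vy)))
E
python3 ang.py; python3 plan.py 431.4,-267.5,150,77.9,20,10 420,0,155,92,20,12 490,196,120,100.5,20,12
```

```text
x- 213 at -50.05 turn off by deg -0.12
x+ 211 at 50.17 turn off by deg -0.05
y- 87 at -76.57 turn off by deg 4.87
y+ 121 at 95.57 turn off by deg 0.18
fence top 49 x 22.981842 [18.6 28.2] y [-71.6  10.8] deg -0.06755489
t 15.3 pos [ 431.4 -267.5   23.1] az 77.91 tilt [ 0.0012 -0.0012] q [-0.79  0.33  1.91 -0.    0.9  -0.58] F [0.2 1.  5.8] Tz -0.003 open 28.9 gf 60.7
[[[0,0,-13,0,0,0.0,20.0],[0,0,-12,0,0,0.0,20.0],[0,0,-13,0,0,0.0,20.0],[0,0,-13,0,0,0.0,20.0],[0,0,-12,0,0,0.0,20.0],[0,0,-13,0,0,0.0,20.0],[0,0,-13,0,0,0.0,20.0],[0,0,-13,0,0,0.0,20.0],[0,0,-12,0,0,0.0,20.0],[0,0,-13,0,0,0.0,20.0]]]
[[[22,-6,0,0,0,-0.02,20.0],[21,-5,-1,0,0,-0.02,20.0],[22,-4,0,0,0,-0.02,20.0],[22,-5,-1,0,0,-0.02,20.0],[22,-4,0,0,0,-0.02,20.0],[22,-3,0,0,0,-0.02,20.0],[22,-3,-1,0,0,-0.02,20.0],[22,-3,0,0,0,-0.02,20.0],[23,-2,-1,0,0,-0.02,20.0],[22,-1,0,0,0,-0.02,20.0]]]
[[[22,-1,-1,0,0,-0.03,20.0],[22,-1,0,0,0,-0.02,20.0],[16,6,3,0,0,-0.01,20.0],[16,7,3,0,0,-0.01,20.0],[16,7,3,0,0,-0.02,20.0],[16,7,3,0,0,-0.01,20.0],[16,7,3,0,0,-0.01,20.0],[16,8,3,0,0,-0.01,20.0],[15,7,2,0,0,-0.01,20.0],[16,8,3,0,0,-0.02,20.0]]]
[[[15,8,3,0,0,-0.01,20.0],[15,8,3,0,0,-0.01,20.0],[16,9,3,0,0,-0.01,20.0],[15,8,3,0,0,-0.01,20.0]]]
```

>>> jog_arm(
  series=[
    [[0,0,-8,0,0,0,20],[0,0,-12,0,0,0,20],[0,0,-13,0,0,0,20],[0,0,-14,0,0,0,20],[0,0,-14,0,0,0,20],[0,0,-14,0,0,0,20],[0,0,-14,0,0,0,20],[0,0,-14,0,0,0,20],[0,0,-13,0,0,0,20],[0,0,-11,0,0,0,20]],
  ],
)

```text
time_s: 16.3
eef_pos: [0.4309, -0.2671, 0.1506]
eef_rot: [0.0, 0.778, 0.629, 0.0]
wrist_force: [0.2, 0.7, -0.9]
opening: 0.342
grasp_force: 60.0
```

>>> jog_arm(
  series=[
    [[12,-3,0,0,0,-0.02,20],[20,-5,-1,0,0,-0.02,20],[22,-4,0,0,0,-0.02,20],[22,-5,-1,0,0,-0.02,20],[22,-4,0,0,0,-0.02,20],[22,-3,0,0,0,-0.02,20],[22,-3,-1,0,0,-0.02,20],[22,-3,0,0,0,-0.02,20],[23,-2,-1,0,0,-0.02,20],[22,-1,0,0,0,-0.02,20]],
  ],
)

```text
time_s: 17.3
eef_pos: [0.4206, -0.0524, 0.1523]
eef_rot: [-0.001, 0.71, 0.704, -0.0]
wrist_force: [0.6, -0.1, -1.4]
opening: 0.337
grasp_force: 60.0
```

```bash
python3 plan.py 420,0,155,94,20,4 490,196,100,100.5,20,14 490,196,100,100.5,20,2
```

```text
t 17.3 pos [420.6 -52.4 152.3] az 89.52 tilt [-0.0021  0.0013] q [-0.41 -0.07  2.05  0.    1.17 -0.4 ] F [ 0.6 -0.1 -1.4] Tz 0.025 open 28.8 gf 60.0
[[[13,0,-1,0,0,-0.02,20.0],[13,0,0,0,0,-0.02,20.0],[13,0,-1,0,0,-0.02,20.0],[13,1,-1,0,0,-0.02,20.0],[14,6,4,0,0,-0.01,20.0],[13,6,4,0,0,-0.01,20.0],[14,6,4,0,0,-0.0,20.0],[13,7,4,0,0,-0.01,20.0],[14,6,4,0,0,-0.01,20.0],[13,6,4,0,0,-0.01,20.0]]]
[[[13,7,4,0,0,-0.01,20.0],[14,7,4,0,0,-0.0,20.0],[13,7,4,0,0,-0.01,20.0],[13,6,3,0,0,-0.01,20.0],[13,7,4,0,0,-0.01,20.0],[13,8,4,0,0,-0.01,20.0],[13,7,4,0,0,-0.0,20.0],[13,7,4,0,0,-0.01,20.0],[0,0,0,0,0,-0.0,20.0],[0,0,0,0,0,-0.0,20.0]]]
```

>>> jog_arm(
  series=[
    [[13,0,-1,0,0,-0.02,20],[13,0,0,0,0,-0.02,20],[13,0,-1,0,0,-0.02,20],[13,1,-1,0,0,-0.02,20],[14,6,4,0,0,-0.01,20],[13,6,4,0,0,-0.01,20],[14,6,4,0,0,0,20],[13,7,4,0,0,-0.01,20],[14,6,4,0,0,-0.01,20],[13,6,4,0,0,-0.01,20]],
  ],
)

```text
time_s: 18.3
eef_pos: [0.4519, 0.0817, 0.132]
eef_rot: [-0.0, 0.663, 0.748, -0.0]
wrist_force: [0.4, 0.5, -0.3]
opening: 0.336
grasp_force: 60.0
```

>>> jog_arm(
  series=[
    [[13,7,4,0,0,-0.01,20],[14,7,4,0,0,0,20],[13,7,4,0,0,-0.01,20],[13,6,3,0,0,-0.01,20],[13,7,4,0,0,-0.01,20],[13,8,4,0,0,-0.01,20],[13,7,4,0,0,0,20],[10,6,3,0,0,-0.01,20],[3,1,1,0,0,0,20],[0,0,0,0,0,0,20]],
  ],
)

```text
time_s: 19.3
eef_pos: [0.4919, 0.1932, 0.1009]
eef_rot: [-0.0, 0.641, 0.768, -0.0]
wrist_force: [-0.3, -1.7, -1.4]
opening: 0.334
grasp_force: 60.0
```

```bash
python3 grab.py 3; python3 plan.py 490,196,36,100.5,20,10; python3 - <<'E'
from h import *
t=load("top3.npy");s=load("side3.npy")
for c,n,(x,y) in((t,"a",(195,195)),(s,"b",(190,160))): pass
a=cv2.resize(t["frame"][190:240,180:250],None,fx=5.5,fy=5.5,interpolation=cv2.INTER_CUBIC);b=cv2.resize(s["frame"][140:190+50,180:250],None,fx=5.5,fy=5.5,interpolation=cv2.INTER_CUBIC)
a=cv2.copyMakeBorder(a,0,b.shape[0]-a.shape[0],0,0,cv2.BORDER_CONSTANT);cv2.imwrite("pics/p3.png",np.hstack([a,b]))
E
```

```text
t 19.9 pos [492.1 192.7 101.4] az 100.24 tilt [0.0002 0.    ] q [ 0.15  0.24  1.83 -0.    1.08 -0.03] F [ 0.7  0.4 -1.5] Tz 0.007 open 29.3 gf 60.0
[[[0,0,7,0,0,-0.0,20.0],[1,0,6,0,0,-0.0,20.0],[0,0,7,0,0,-0.0,20.0],[0,-1,6,0,0,-0.0,20.0],[1,0,7,0,0,-0.0,20.0],[0,0,6,0,0,-0.0,20.0],[1,0,7,0,0,-0.0,20.0],[0,0,6,0,0,-0.0,20.0],[0,0,7,0,0,-0.0,20.0],[1,-1,6,0,0,-0.0,20.0]]]
```

View pics/p3.png

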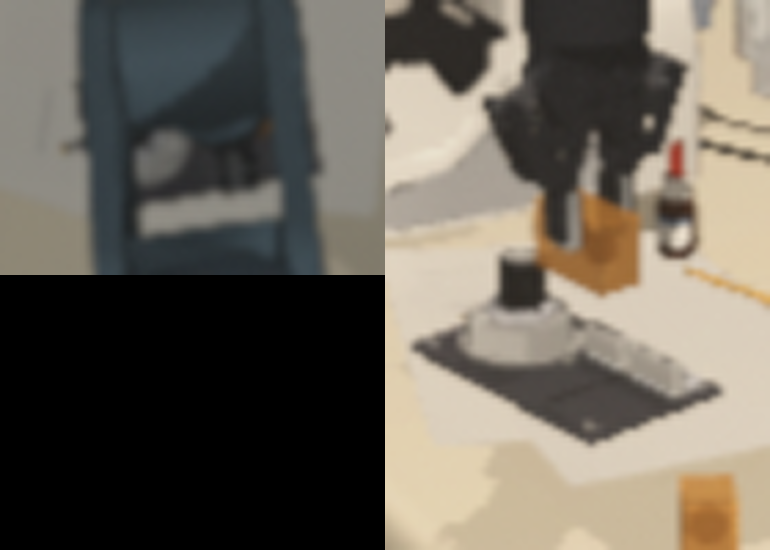

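>>> jog_arm(
  series=[
    [[0,0,8,0,0,0,20],[0,0,10,0,0,0,20],[0,0,10,0,0,0,20],[0,0,10,0,0,0,20],[0,0,10,0,0,0,20],[0,0,8,0,0,0,20],[0,0,6,0,0,0,20],[0,0,4,0,0,0,20],[0,0,2,0,0,0,20],[0,0,0,0,0,0,20]],
  ],
)

```text
time_s: 20.9
eef_pos: [0.4921, 0.1928, 0.0332]
eef_rot: [-0.0, 0.641, 0.767, -0.0]
wrist_force: [0.8, -0.2, -0.4]
opening: 0.338
grasp_force: 60.0
```

>>> jog_arm(
  series=[
    [[0,0,1,0,0,0,20],[0,0,0,0,0,0,20],[0,0,1,0,0,0,20],[0,0,0,0,0,0,20],[0,0,0,0,0,0,20],[0,0,0,0,0,0,20],[0,0,0,0,0,0,20],[0,0,0,0,0,0,20],[0,0,0,0,0,0,20],[0,0,0,0,0,0,20]],
  ],
)

```text
time_s: 21.9
eef_pos: [0.4921, 0.1928, 0.0313]
eef_rot: [0.0, 0.641, 0.767, -0.0]
wrist_force: [-0.7, -0.2, -0.8]
opening: 0.339
grasp_force: 60.0
```

```bash
python3 plan.py
```

```text
t 21.9 pos [492.1 192.8  31.3] az 100.26 tilt [ 0. -0.] q [ 0.15  0.35  1.85 -0.    0.94 -0.03] F [-0.7 -0.2 -0.8] Tz -0.022 open 29.0 gf 60.0
```

>>> jog_arm(
  series=[
    [[0,0,1,0,0,0,20],[0,0,0,0,0,0,20],[0,0,0,0,0,0,20],[0,0,0,0,0,0,20],[0,0,0,0,0,0,20],[0,0,0,0,0,0,20],[0,0,0,0,0,0,20],[0,0,0,0,0,0,20],[0,0,0,0,0,0,20],[0,0,0,0,0,0,20]],
  ],
)

```text
time_s: 22.9
eef_pos: [0.4928, 0.1929, 0.031]
eef_rot: [0.0, 0.641, 0.767, 0.0]
wrist_force: [-0.6, -0.6, 5.8]
opening: 0.335
grasp_force: 60.8
```

```bash
python3 plan.py
```

```text
t 22.9 pos [492.8 192.9  31. ] az 100.26 tilt [0.0013 0.0002] q [ 0.15  0.35  1.85 -0.    0.93 -0.03] F [-0.6 -0.6  5.8] Tz -0.009 open 28.6 gf 60.8
```

>>> jog_arm(
  series=[
    [[0,1,0,0,0,0,20],[0,1,0,0,0,0,20],[0,1,0,0,0,0,20],[0,1,0,0,0,0,20],[0,1,0,0,0,0,20],[0,1,0,0,0,0,20],[0,1,0,0,0,0,20],[0,0,0,0,0,0,20],[0,0,0,0,0,0,20],[0,0,0,0,0,0,20]],
  ],
)

```text
time_s: 23.9
eef_pos: [0.4997, 0.1942, 0.031]
eef_rot: [0.001, 0.641, 0.768, 0.001]
wrist_force: [-0.3, -0.5, 4.9]
opening: 0.334
grasp_force: 60.7
```

```bash
python3 plan.py
```

```text
t 23.9 pos [499.7 194.2  31. ] az 100.26 tilt [0.0015 0.0002] q [ 0.15  0.37  1.83 -0.    0.94 -0.03] F [-0.3 -0.5  4.9] Tz 0.01 open 28.6 gf 60.7
```

>>> jog_arm(
  series=[
    [[2,0,0,0,0,0,20],[2,0,0,0,0,0,20],[2,0,0,0,0,0,20],[2,0,0,0,0,0,20],[2,0,0,0,0,0,20],[1,0,0,0,0,0,20],[0,1,0,0,0,0,20],[0,1,0,0,0,0,20],[0,0,0,0,0,0,20],[0,0,0,0,0,0,20]],
  ],
)

```text
time_s: 24.9
eef_pos: [0.4992, 0.2054, 0.031]
eef_rot: [0.0, 0.641, 0.768, 0.0]
wrist_force: [-3.6, -1.4, 8.5]
opening: 0.335
grasp_force: 61.2
```

```bash
python3 plan.py
```

```text
t 24.9 pos [499.2 205.4  31. ] az 100.27 tilt [0.0004 0.0001] q [ 0.17  0.37  1.82 -0.    0.94 -0.01] F [-3.6 -1.4  8.5] Tz 0.078 open 28.6 gf 61.2
```

>>> jog_arm(
  series=[
    [[1,0,0,0,0,0,20],[1,0,0,0,0,0,20],[1,0,0,0,0,0,20],[0,1,0,0,0,0,20],[0,0,0,0,0,0,20],[0,0,0,0,0,0,20],[0,0,0,0,0,0,20],[0,0,0,0,0,0,20],[0,0,0,0,0,0,20],[0,0,0,0,0,0,20]],
  ],
)

```text
time_s: 25.9
eef_pos: [0.4988, 0.2081, 0.031]
eef_rot: [-0.0, 0.641, 0.768, -0.001]
wrist_force: [-6.0, -2.2, 12.3]
opening: 0.334
grasp_force: 61.7
```

```bash
python3 plan.py
```

```text
t 25.9 pos [498.8 208.1  31. ] az 100.29 tilt [-0.0016 -0.001 ] q [ 0.18  0.38  1.82 -0.    0.95 -0.  ] F [-6.  -2.2 12.3] Tz 0.094 open 28.6 gf 61.7
```

>>> jog_arm(
  series=[
    [[1,0,0,0,0,-0.005,20],[0,0,0,0,0,0,20],[1,0,0,0,0,0,20],[0,0,0,0,0,0,20],[1,0,0,0,0,0,20],[0,0,0,0,0,0,20],[0,0,0,0,0,0,20],[0,0,0,0,0,0,20],[0,0,0,0,0,0,20],[0,0,0,0,0,0,20]],
  ],
)

```text
time_s: 26.9
eef_pos: [0.4987, 0.2093, 0.031]
eef_rot: [0.001, 0.639, 0.769, -0.002]
wrist_force: [-4.7, -10.4, 12.4]
opening: 0.338
grasp_force: 61.8
```

```bash
python3 plan.py
```

```text
t 26.9 pos [498.7 209.3  31. ] az 100.58 tilt [-0.0014 -0.0035] q [ 0.18  0.38  1.82 -0.    0.95 -0.  ] F [ -4.7 -10.4  12.4] Tz 0.041 open 28.9 gf 61.8
```

>>> jog_arm(
  series=[
    [[0,1,0,0,0,0,20],[0,0,0,0,0,0,20],[1,0,0,0,0,0,20],[0,1,0,0,0,0,20],[0,0,0,0,0,0,20],[0,0,0,0,0,0,20],[0,0,0,0,0,0,20],[0,0,0,0,0,0,20],[0,0,0,0,0,0,20],[0,0,0,0,0,0,20]],
  ],
)

```text
time_s: 27.9
eef_pos: [0.4987, 0.2094, 0.0311]
eef_rot: [-0.0, 0.639, 0.769, -0.004]
wrist_force: [-11.9, -18.7, 21.8]
opening: 0.336
grasp_force: 62.9
```

```bash
python3 grab.py 4; python3 plan.py; python3 prof.py 4 | head -1; python3 - <<'E'
from h import *
t=load("top4.npy");s=load("side4.npy")
cv2.imwrite("pics/p4.png",cv2.resize(s["frame"][145:245,170:290],None,fx=6,fy=6,interpolation=cv2.INTER_CUBIC))
# undisturbed check
a=load("top1.npy")["frame"].astype(int);b=t["frame"].astype(int);d=(abs(a-b).max(2)>25);print("changed px in specimen area",[(n,int(d[y0:y1,x0:x1].sum())) for n,x0,y0,x1,y1 in(("short",268,216,281,230),("green",286,226,306,246),("puck",298,197,312,210),("petri",346,216,376,246),("jar",330,190,350,206),("slides",255,175,275,198),("saw",232,158,252,176),("longplace",325,220,346,234))])
E
```

```text
t 28.5 pos [498.7 209.4  31.1] az 100.6 tilt [-0.0054 -0.006 ] q [ 0.18  0.38  1.81 -0.01  0.95 -0.  ] F [-11.7 -19.   21.5] Tz -0.015 open 28.3 gf 62.9
-90 [(17, 409), (18, 407), (18, 403), (20, 392), (20, 377), (20, 373), (20, 389), (20, 404), (20, 399), (20, 34), (22, 392), (23, 392), (23, 390), (25, 391), (25, 391), (26, 392), (26, 391), (27, 392), (27, 389), (27, 392), (28, 390), (28, 390), (29, 390), (29, 392), (30, 392), (30, 390), (30, 392), (31, 392), (31, 392), (32, 392), (32, 389), (33, 392), (33, 394), (33, 390), (34, 387), (34, 394), (34, 392), (35, 390), (35, 392), (36, 394), (37, 394), (37, 388), (37, 390), (37, 389), (38, 394), (38, 390), (38, 392), (38, 388), (39, 390), (40, 392), (40, 389), (40, 392), (41, 390), (41, 394), (41, 392), (41, 392), (41, 389), (43, 395), (43, 392), (44, 394)]
changed px in specimen area [('short', 0), ('green', 0), ('puck', 0), ('petri', 0), ('jar', 0), ('slides', 0), ('saw', 0), ('longplace', 197)]
```

View pics/p4.png

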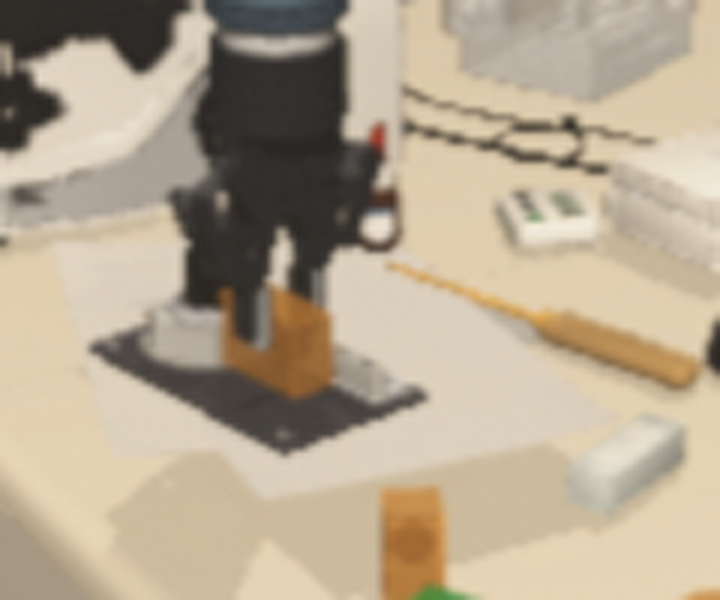

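>>> jog_arm(
  series=[
    [[0,0,0,-0.005,0.005,0,20],[0,0,0,0,0,0,20],[0,0,0,0,0,0,20],[0,0,0,0,0,0,20],[0,0,0,0,0,0,20],[0,0,0,0,0,0,20],[0,0,0,0,0,0,20],[0,0,0,0,0,0,20],[0,0,0,0,0,0,20],[0,0,0,0,0,0,20]],
  ],
)

```text
time_s: 29.5
eef_pos: [0.4987, 0.2094, 0.031]
eef_rot: [-0.001, 0.639, 0.769, -0.001]
wrist_force: [-11.9, -17.8, 21.3]
opening: 0.337
grasp_force: 62.9
```

```bash
python3 plan.py
```

```text
t 29.5 pos [498.7 209.4  31. ] az 100.61 tilt [-0.0015 -0.0002] q [ 0.18  0.38  1.82  0.    0.95 -0.01] F [-11.9 -17.8  21.3] Tz -0.002 open 28.8 gf 62.9
```

Upright, touching both faces, with steady push. Handing in.

```bash
python3 -c "
from bench import ctrl
print(ctrl.hand_in())"
```

```text
the job is handed in; nothing more can be done
None
```

The turret stop was turned from 2 to 4 and let go, and the depth readings confirmed 4. The long block now stands upright on the plate, held against fence and turret with about 15 N each way; pictures show the neighbouring specimens and tools unmoved, and I handed in at 29.5 s.

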